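Squeeze-test the spring clamps and clamp the mould shut

ROBOT

A 6-joint arm with a two-finger parallel gripper is mounted at the origin on the work surface. World frame = base frame: x ahead of the robot, y to its left, z up, the work surface at z = 0. Lengths are in m, angles in rad, forces in N, time in s.
With the tool pointing down it reaches from about 0.3 to 0.875 m from the base axis. Payload 6.4 kg.
Tool frame: the origin (TCP) lies at the very end of the fingers, on their centre line; the grasp point (between the pads) lies 19 mm behind it; z points along the fingers, y is the line along which they close (so a half turn about z gives the same grasp; the last joint's range is limited). The gripper opens to 85 mm and grips with 20 to 120 N. Pads are 22 mm wide; open, the fingers measure 114 mm over their backs; the gripper's body (76 mm by 85 mm) begins 54 mm behind the grasp point. The pads swing forward as they close: fully open they stand 13 mm farther back than shut.
Start: joints at [1.063, 0.181, 1.607, -0, 1.354, -0.206], TCP at [0.171, 0.549, 0.209] pointing down, gripper open.
Joint ranges: [-2.99, 2.99], [-0.89, 2.07], [0.3, 2.58], [-1.14, 4.28], [0, 2.63], [-3.12, 3.12]. Speed limits (rad/s): [2.57, 2.57, 3.01, 3.14, 3.14, 3.14].

INTERFACE

Orientations are given as a unit quaternion [w, x, y, z].
In Python, from bench import telemetry, camera, ctrl, spotter gives the robot as it stands.
- The arm moves only by the tool send_rows, never from a script. Its argument "series" is a list of rows, each a list of 3 entries, a list of its own where there are three numbers: the turn, a rotation vector about the world's x, y, z in degrees, then the shift along the world's x, y, z in mm, then the closure, from -1 (fully open) to 1 (shut), so that 0 is half open. In form: [[[rx, ry, rz], [dx, dy, dz], gripper], ...]. A call has 1 to 10 rows; each row is the pose to reach, as a shift and turn from the pose commanded when the call began; what a row does not reach only later rows make up. A row lasts 1/8 s, in which the tool goes at most 62.5 mm and 10.7 degrees, less where a joint would pass 70% of its speed; a pose out of reach is approached as far as the arm can. A call with a gripper value outside its range is refused whole. The fingers move at their own pace and stop on an object; the grip force is fixed at half the most. Time passes only in rows, so rows that repeat a pose let the fingers close. It gives the time, the measured TCP pose, the force, the opening and the grip force at its end, in the units of the state.
- telemetry.get_obs(): the state, without advancing time (a new reading comes with each control period).
- camera(name): name is "side" or "top" or "wrist"; returns a dict with "pixels" (420x560x3 uint8, red, green, blue), "camera_matrix" (3x3 intrinsics, pixels), "xyz" and "orientation" of the camera in the world. Camera axes: x right, y up, looking along -z (the intrinsics and any distortion apply to the point x, -y, -z); pixel columns grow to the right and rows downward; lengths in m; the calibration is good to about 2 mm. The wrist camera is an equidistant fisheye: a pixel r from the principal point sees the ray r / f radians off the axis. A picture is of the moment at which its call begins. There is no depth.
- ctrl.hand_in(): hands the job in; it is judged then, once.
Trained networks look in the newest picture that a camera, given by its name, has taken for a name from the list of things; names that differ only in an ending like _2 or _b are one class to them, and where a whole thing is asked for, a point or a joint stands for the part that bears it (a point fixed in the world has none). Each returns a list of dicts, best first, with "conf" (0 to 1); they miss things now and then, are a little off and sometimes report something else, mostly with a low value. They report only what shows in the picture. A call takes as long as a camera call. They do not tell look-alikes from the thing itself.
- spotter.boxes_of(thing, camera): "xyz" ([x, y, z] in m, in world coordinates, good to about 4 mm: the middle of the surface that is visible of it).
- spotter.landmark_of(thing, camera): "xyz" ([x, y, z] in m, in world coordinates, good to about 4 mm: a listed point, or the origin of a listed thing).
The state is a dict: "time_s": time; "q": joint angles; "dq": joint speeds; "joint_efforts": joint torques, N m; "eef_pos": TCP position; "eef_rot": TCP orientation; "wrist_force": force on the tool from outside, world axes, zero at the start; "torque": the same for the moment, N m; "opening": opening from 0.0 (shut) to 1.0 (fully open); "grasp_force": force on a finger pad.
Only numpy, scipy, OpenCV 4.12 (cv2) and the standard library are available. Lean on these libraries where they do the work, as an engineer would, in place of code of your own. Each camera call takes 0.05 s, during which the arm holds its last target. There are 200 camera calls.

TASK

Clamp the casting mould shut for pouring: one strong spring clamp on each of its two side flanges, level, pointing straight in at the mould with its jaws astride both leaves, about half-way up. One of the three clamps in the tray has gone weak, which shows only when its handles are squeezed: that one goes in the clear scrap tub. Leave the other things on the bench alone.

Things in the scene. Friction and masses are not known exactly. Their poses are not given: they have to be found in the camera images.
- clamp_a_pivot (a point): One of three spring clamps that look alike: black nylon, steel pivot pin and coil, lying flat, 24 mm thick, 97 mm long, about 90 g. Point on the pivot axis, half-way up (12 mm over its underside); z up along the pivot, x along the centre line to the nose. Which clamp is weak cannot be seen, and it may lie in any bay.
- clamp_a_jaws (a point): Midpoint between that clamp's gripping pads (12 mm long, at the nose tip), 39 mm ahead of the pivot, half-way up; axes as the pivot's. Shut, the nose has flat parallel outer faces 22 mm apart, from 19 to 45 mm ahead of the pivot, 24 mm tall: it can be gripped there. Fully squeezed the pads stand 20 mm apart.
- clamp_a_handles (a point): Midpoint between that clamp's two handles, 42 mm behind the pivot, where to squeeze; axes as the pivot's. Handles splay to 63 mm over their backs at the ends (52 mm behind the pivot); squeezed, both turn evenly to a stop at 34 mm, then parallel; let go, it springs shut. Force per handle: strong about 7 N to start opening, 13 N half-way (45 mm over the handles); weak 3 N and 6 N.
- clamp_b_pivot (a point): One of three spring clamps that look alike: black nylon, steel pivot pin and coil, lying flat, 24 mm thick, 97 mm long, about 90 g. Point on the pivot axis, half-way up (12 mm over its underside); z up along the pivot, x along the centre line to the nose. Which clamp is weak cannot be seen, and it may lie in any bay.
- clamp_b_jaws (a point): Midpoint between that clamp's gripping pads (12 mm long, at the nose tip), 39 mm ahead of the pivot, half-way up; axes as the pivot's. Shut, the nose has flat parallel outer faces 22 mm apart, from 19 to 45 mm ahead of the pivot, 24 mm tall: it can be gripped there. Fully squeezed the pads stand 20 mm apart.
- clamp_b_handles (a point): Midpoint between that clamp's two handles, 42 mm behind the pivot, where to squeeze; axes as the pivot's. Handles splay to 63 mm over their backs at the ends (52 mm behind the pivot); squeezed, both turn evenly to a stop at 34 mm, then parallel; let go, it springs shut. Force per handle: strong about 7 N to start opening, 13 N half-way (45 mm over the handles); weak 3 N and 6 N.
- clamp_c_pivot (a point): One of three spring clamps that look alike: black nylon, steel pivot pin and coil, lying flat, 24 mm thick, 97 mm long, about 90 g. Point on the pivot axis, half-way up (12 mm over its underside); z up along the pivot, x along the centre line to the nose. Which clamp is weak cannot be seen, and it may lie in any bay.
- clamp_c_jaws (a point): Midpoint between that clamp's gripping pads (12 mm long, at the nose tip), 39 mm ahead of the pivot, half-way up; axes as the pivot's. Shut, the nose has flat parallel outer faces 22 mm apart, from 19 to 45 mm ahead of the pivot, 24 mm tall: it can be gripped there. Fully squeezed the pads stand 20 mm apart.
- clamp_c_handles (a point): Midpoint between that clamp's two handles, 42 mm behind the pivot, where to squeeze; axes as the pivot's. Handles splay to 63 mm over their backs at the ends (52 mm behind the pivot); squeezed, both turn evenly to a stop at 34 mm, then parallel; let go, it springs shut. Force per handle: strong about 7 N to start opening, 13 N half-way (45 mm over the handles); weak 3 N and 6 N.
- tray: Grey compartment tray, fixed, 130 mm (its x) by 268 mm (its y), 26 mm high; origin under its centre, z up. Three bays along y, each 84 mm wide inside, walls and floor 4 mm; a clamp lies in each, nose towards the tray's +x. Bay walls stand about 10 mm from the handles' backs: no room for fingers; beside the nose about 30 mm each side.
- mould: Two-part white jacket mould, a closed upright box on a plywood foot (112 x 118 mm), fixed: 90 mm (its x) by 100 mm (its y), 135 mm high, a pouring cup 15 mm higher on top; origin under its centre, z up. At its +y and -y sides the halves meet in an upright flange, from the shell (50 mm from the axis) out to 85 mm; each is 8 mm thick over both leaves (along x), from 12 to 135 mm above the bench.
- flange_left (a point): Middle of the outer upright edge of the mould's +y flange, 73 mm above the bench; axes as the mould's (y points outward).
- flange_right (a point): Middle of the outer upright edge of the mould's -y flange, 73 mm above the bench; axes as the mould's (-y points outward).
- tub_in (a point): Centre of the inner floor (3 mm above the bench) of the low clear scrap tub, a fixed round tub 156 mm wide at the rim, 140 mm at the floor, 48 mm high, open at the top.
- jug: Red plastic pigment jug, 65 x 100 mm, 190 mm tall; origin under its centre. Bystander.
- cap: White screw cap, 36 mm wide, 20 mm high; origin under its centre. Bystander.
- pot: Small open orange pigment pot, 42 mm wide, 30 mm high; origin under its centre. Bystander.
- paddle: Black plastic stirring paddle lying flat, 150 mm along its x, 20 mm wide, 6 mm thick; origin under its centre. Bystander.
Not all that is in view belongs to the job. What is shaped like the part that bears clamp_b_pivot but orange is not meant.

How it is judged:
By the outcome, as a careful person would: the job done as asked, in the order asked, and still so for the second after the job is handed in, with the robot touching nothing.
It also fails if it takes over 72 s, if anything falls off the work surface, if the arm or the gripper's body presses on something with over 40 N, if the wrist force passes 120 N, or if a joint passes its speed limit or range.

## Working session

There is one attempt and no reset: what is moved stays moved. The work goes in short steps, Python scripts to look and compute and a tool call to move; the robot and the scene stay as the last step left them, time stands still between calls to the robot, and variables do not carry over. Pictures are saved under pics/ and viewed, at most 10 in all, crops included, and the job is handed in when it is done.

Besides the shell and the picture viewer there is one more tool, called by a JSON object that holds its "fn" and its "kwargs", one argument or row to a line. send_rows: Moves the arm, as the interface text tells. Its arguments: {"type":"object","properties":{"series":{"type":"array","items":{"type":"array"}}},"required":["series"]}

```bash
mkdir -p pics; cat > h.py <<'E'
import numpy as np, cv2
from bench import telemetry, camera, ctrl, spotter
def save(n,f):
    c=camera(n); cv2.imwrite('pics/'+f,c['pixels'][:,:,::-1]); return c
E
python3 - <<'E'
from h import *
for n in ['top','side']:
    c=save(n,n+'0.png'); print(n,np.round(c['xyz'],3),np.round(c['orientation'],3),c['camera_matrix'].tolist())
    for t in ['clamp_a_pivot','clamp_a_jaws','clamp_a_handles','tray','mould','flange_left','flange_right','tub_in','jug','cap','pot','paddle']:
        print(t,[(np.round(d['xyz'],3).tolist(),round(d['conf'],2)) for d in spotter.landmark_of(t,n)][:5])
print(telemetry.get_obs())
a=cv2.imread('pics/top0.png');b=cv2.imread('pics/side0.png')
E
```

```text
top [0.49  0.104 0.958] [-0.706 -0.008  0.024  0.708] [[379.3247523162188, 0.0, 280.0424124703807], [0.0, 379.3247523162188, 206.85281031862775], [0.0, 0.0, 1.0]]
clamp_a_pivot [([0.45, 0.164, 0.018], 0.66)]
clamp_a_jaws [([0.595, 0.017, 0.072], 0.69), ([0.493, 0.161, 0.013], 0.61)]
clamp_a_handles [([0.409, 0.167, 0.016], 0.56), ([0.497, 0.252, 0.015], 0.16)]
tray [([0.465, 0.252, 0.0], 0.86), ([0.463, 0.258, 0.017], 0.5)]
mould [([0.597, -0.068, 0.003], 0.88), ([0.423, 0.346, 0.016], 0.53), ([0.495, 0.253, 0.013], 0.43), ([0.465, 0.253, 0.003], 0.22)]
flange_left [([0.597, 0.018, 0.07], 0.86)]
flange_right [([0.602, -0.152, 0.073], 0.56)]
tub_in [([0.441, -0.273, 0.005], 0.64)]
jug [([0.665, 0.459, -0.001], 0.67)]
cap [([0.467, 0.344, 0.016], 0.75), ([0.763, 0.131, 0.002], 0.56)]
pot [([0.721, -0.178, 0.003], 0.51)]
paddle [([0.675, 0.334, 0.001], 0.71), ([0.41, 0.166, 0.017], 0.42), ([0.72, -0.175, 0.002], 0.33)]
side [ 0.372 -0.739  1.057] [ 0.93   0.35  -0.036 -0.111] [[500.9695481142824, 0.0, 276.62004494279597], [0.0, 500.9695481142824, 207.2757810823634], [0.0, 0.0, 1.0]]
cla
[... 604 characters left out ...]
1], 0.62)]
{'time_s': 1.3, 'q': array([ 1.06266449e+00,  1.80788656e-01,  1.60699958e+00,  1.94199153e-05,
        1.35378920e+00, -2.06331068e-01]), 'dq': array([ 0.00046573,  0.00045963,  0.00100281, -0.00089233, -0.00137233,
       -0.00091163]), 'joint_efforts': array([ 1.72773736e-03, -4.44822121e+01, -3.51695895e+01, -4.08295094e-06,
        3.23166296e-04, -1.91582750e-06]), 'eef_pos': array([0.17091709, 0.54903146, 0.20879504]), 'eef_rot': array([-6.22385631e-06,  1.50330412e-01,  9.88635811e-01,  1.04417875e-05]), 'wrist_force': array([-0.892287  , -1.1904392 , -0.36806889]), 'torque': array([ 0.01862803, -0.0068213 ,  0.0083742 ]), 'grasp_force': 0.0, 'opening': 1.0014550955352983}
```

View pics/top0.png

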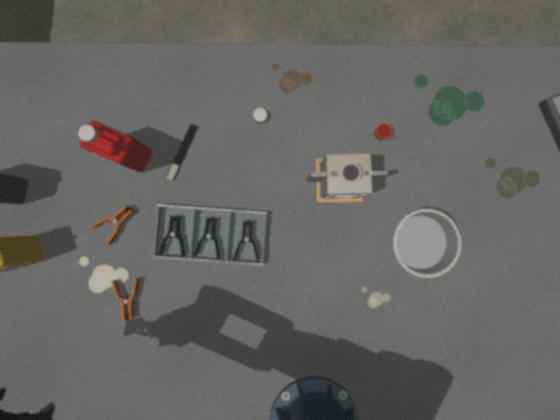

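View pics/side0.png

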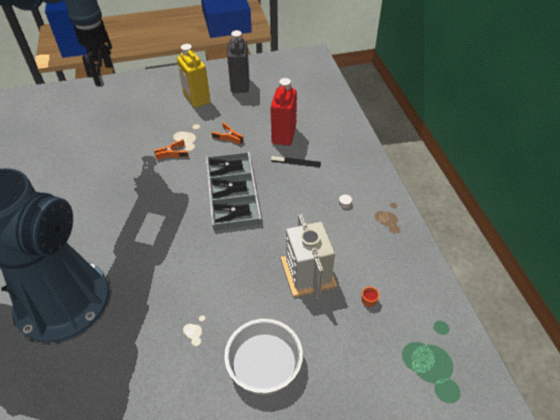

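The top view shows the tray with three black clamps at about (174,235), (210,235) and (247,240), noses up (+x). The mould is at (350,175), with its flanges pointing left and right, and the tub is at (427,243). The side view agrees. The orange clamps are decoys outside the tray. Next I move above the tray for a close look.

{"fn": "send_rows", "kwargs": {
  "series": [
    [[0,0,5],[60,-60,10],0.06],
    [[0,0,12],[120,-110,20],0.06],
    [[0,0,17.3],[170,-160,30],0.06],
    [[0,0,17.3],[220,-210,30],0.06],
    [[0,0,17.3],[260,-255,30],0.06],
    [[0,0,17.3],[300,-297,30],0.06],
    [[0,0,17.3],[300,-297,30],0.06],
    [[0,0,17.3],[300,-297,30],0.06]
  ]
}}

```text
time_s: 2.3
eef_pos: [0.473, 0.2494, 0.2388]
eef_rot: [0.0, 0.002, 1.0, -0.0]
wrist_force: [0.4, 1.1, 0.1]
opening: 0.472
grasp_force: 0.0
```

```bash
python3 - <<'E'
from h import *
c=save('wrist','w1.png'); print(np.round(c['xyz'],3),np.round(c['orientation'],3),c['camera_matrix'].tolist())
for n in ['wrist','top','side']:
    if n!='wrist': camera(n)
    for t in ['clamp_a_pivot','clamp_a_jaws','clamp_a_handles','tray']+(['flange_left','flange_right','mould'] if n!='wrist' else []):
        print(n,t,[(np.round(d['xyz'],4).tolist(),round(d['conf'],2)) for d in spotter.landmark_of(t,n)][:6])
o=telemetry.get_obs();print(o['time_s'],o['eef_pos'],o['opening'],o['q'])
E
```

```text
[0.404 0.248 0.405] [ 0.702 -0.097 -0.095  0.699] [[325.19226210127806, 0.0, 276.598993175791], [0.0, 325.19226210127806, 212.32531724023303], [0.0, 0.0, 1.0]]
wrist clamp_a_pivot [([0.4487, 0.1668, 0.014], 0.77), ([0.6665, 0.4598, 0.0019], 0.37)]
wrist clamp_a_jaws [([0.4907, 0.1627, 0.0141], 0.78)]
wrist clamp_a_handles []
wrist tray [([0.4653, 0.2537, -0.0001], 0.79)]
top clamp_a_pivot [([0.4529, 0.1641, 0.0157], 0.78)]
top clamp_a_jaws [([0.4931, 0.1621, 0.0139], 0.5)]
top clamp_a_handles [([0.4091, 0.1651, 0.0181], 0.67), ([0.7194, -0.1773, -0.0], 0.45)]
top tray [([0.4667, 0.2521, 0.0008], 0.83)]
top flange_left [([0.595, 0.0183, 0.072], 0.59), ([0.4632, 0.2575, 0.0194], 0.31)]
top flange_right [([0.6074, -0.1511, 0.0729], 0.7)]
top mould [([0.5959, -0.0673, -0.0001], 0.95), ([0.4063, 0.1682, 0.0143], 0.44)]
side clamp_a_pivot [([0.4489, 0.1631, 0.0167], 0.97)]
side clamp_a_jaws [([0.488, 0.1602, 0.021], 0.82)]
side clamp_a_handles [([0.4083, 0.1669, 0.0167], 0.74), ([0.6737, 0.3289, -0.0004], 0.18)]
side tray []
side flange_left [([0.5939, 0.0174, 0.0716], 0.62)]
side flange_right [([0.6, -0.1515, 0.0769], 0.58)]
side mould [([0.5974, -0.0665, -0.0004], 0.71), ([0.422, 0.3524, 0.0159], 0.18)]
3.35 [0.47094512 0.25196514 0.2387855 ] 0.47038187520195535 [ 2.68886048e-01  6.41034800e-02  1.67507471e+00  3.56816733e-06
  1.40243327e+00 -1.30191656e+00]
```

View pics/w1.png

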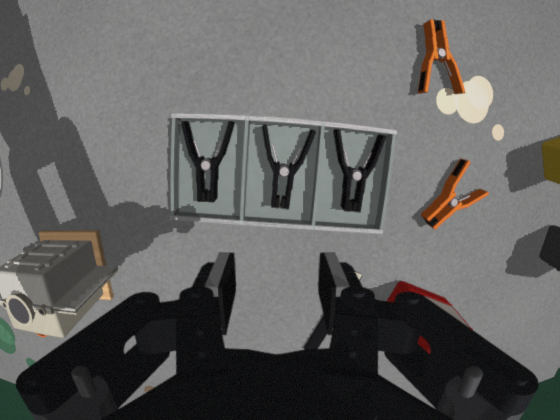

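The wrist view shows the three pivots at (206,165), (284,172) and (357,176), with nose tips at (206,200), (280,206) and (351,209). The tray corners are at (174,116), (395,131), (381,231) and (175,218). I'll turn these into world positions, with the tray as a check.

```bash
cat >> h.py <<'E'
from scipy.spatial.transform import Rotation as R
def ray(c,uv,z,fish):
    K=c['camera_matrix'];out=[]
    q=np.array(c['orientation']);M=R.from_quat(q[[1,2,3,0]]).as_matrix()
    for (u,v),zz in zip(uv,np.broadcast_to(z,len(uv))):
        p=np.array([(u-K[0][2])/K[0][0],(v-K[1][2])/K[1][1]])
        if fish:
            r=np.linalg.norm(p)+1e-12; d=np.array([*(np.sin(r)*p/r),np.cos(r)])
        else: d=np.array([*p,1])
        d=M@(d*[1,-1,-1]); out.append(c['xyz']+d*(zz-c['xyz'][2])/d[2])
    return np.array(out)
E
python3 - <<'E'
from h import *
q=np.array([.702,-.097,-.095,.699]);q/=np.linalg.norm(q)
c=dict(xyz=np.array([.404,.248,.405]),orientation=q,camera_matrix=[[325.192,0,276.6],[0,325.192,212.3],[0,0,1]])
print('tray',ray(c,[(174,116),(395,131),(381,231),(175,218)],.026,1).round(4))
print('piv',ray(c,[(206,165),(284,172),(357,176)],.029,1).round(4))
print('nose',ray(c,[(206,201),(280,207),(351,210)],.026,1).round(4))
print('handL',ray(c,[(186,123),(266,127),(338,137)],.026,1).round(4))
print('handR',ray(c,[(231,123),(310,132),(381,137)],.026,1).round(4))
# undistorted overhead top view crop check: rectify wrist picture onto plane z=.028, 0.5mm/px
img=cv2.imread('pics/w1.png');M=R.from_quat(q[[1,2,3,0]]).as_matrix()
Y,X=np.meshgrid(np.arange(.10,.40,.0004),np.arange(.38,.56,.0004))
P=(np.stack([X,Y,0*X+.028],-1)-c['xyz'])@M*[1,-1,-1]
th=np.arctan2(np.hypot(P[...,0],P[...,1]),P[...,2]);s=th/np.hypot(P[...,0],P[...,1])*325.192
r=cv2.remap(img,(P[...,0]*s+276.6).astype('f4'),(P[...,1]*s+212.3).astype('f4'),cv2.INTER_CUBIC)
cv2.imwrite('pics/rect.png',r);print(r.shape)
E
```

```text
tray [[0.3906 0.1254 0.026 ]
 [0.4088 0.3897 0.026 ]
 [0.5352 0.3797 0.026 ]
 [0.5168 0.1188 0.026 ]]
piv [[0.4507 0.1636 0.029 ]
 [0.4603 0.2555 0.029 ]
 [0.4645 0.3427 0.029 ]]
nose [[0.4952 0.1607 0.026 ]
 [0.5033 0.2508 0.026 ]
 [0.5073 0.3381 0.026 ]]
handL [[0.3999 0.1402 0.026 ]
 [0.4077 0.2349 0.026 ]
 [0.4188 0.3189 0.026 ]]
handR [[0.4022 0.1943 0.026 ]
 [0.4135 0.2858 0.026 ]
 [0.4169 0.3719 0.026 ]]
(451, 751, 3)
```

View pics/rect.png

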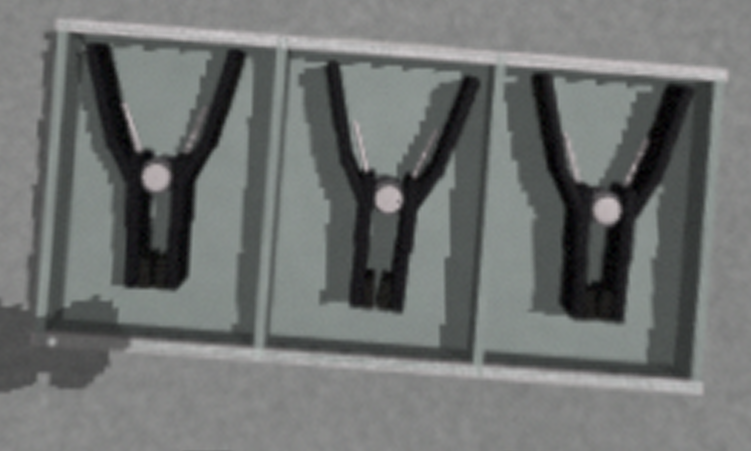

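The rectified view gives these positions:

| Clamp | Pivot px | Pivot (x, y) | Yaw |
|---|---|---|---|
| 1 | (155,178) | (0.451, 0.162) | about -2.5° |
| 2 | (389,198) | (0.459, 0.2556) | about -6° |
| 3 | (607,210) | (0.464, 0.343) | about -5° |

The tray measures 265 x 127 mm, as it should. I'll grip clamp 1 by the nose.

{"fn": "send_rows", "kwargs": {
  "series": [
    [[0,0,-2.5],[11,-45,-40],0.06],
    [[0,0,-2.5],[11,-89.5,-80],0.06],
    [[0,0,-2.5],[11,-89.5,-140],0.06],
    [[0,0,-2.5],[11,-89.5,-195],0.06],
    [[0,0,-2.5],[11,-89.5,-231],0.06],
    [[0,0,-2.5],[11,-89.5,-231],0.06],
    [[0,0,-2.5],[11,-89.5,-231],1],
    [[0,0,-2.5],[11,-89.5,-231],1],
    [[0,0,-2.5],[11,-89.5,-231],1],
    [[0,0,-2.5],[11,-89.5,-231],1]
  ]
}}

```text
time_s: 4.6
eef_pos: [0.4825, 0.1626, 0.0086]
eef_rot: [0.001, 0.022, 1.0, 0.0]
wrist_force: [0.3, 0.1, -1.2]
opening: 0.006
grasp_force: 0.0
```

The gripper shut on nothing, so I'll look.

```bash
python3 - <<'E'
from h import *
c=save('wrist','w2.png'); print(c['xyz'],c['orientation'])
o=telemetry.get_obs();print(o['time_s'],o['eef_pos'],o['opening'],o['grasp_force'])
E
```

```text
[0.41323833 0.16422566 0.1744605 ] [ 0.71556628 -0.09846681 -0.09400583  0.68515115]
4.65 [0.48228322 0.16260926 0.00837887] 0.0012085005374822219 0.0
```

View pics/w2.png

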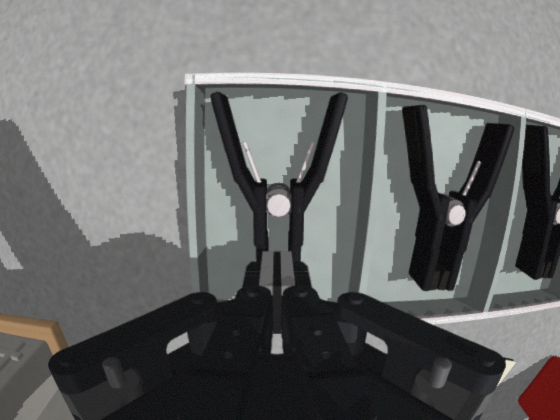

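```bash
python3 - <<'E'
from h import *
c=dict(xyz=np.array([0.41323833,0.16422566,0.1744605]),orientation=[0.71556628,-0.09846681,-0.09400583,0.68515115],camera_matrix=[[325.192,0,276.6],[0,325.192,212.3],[0,0,1]])
print(ray(c,[(278,203),(220,97),(338,97),(195,80),(455,213)],[.029,.028,.028,.026,.029],1).round(4))
im=cv2.imread('pics/w2.png');cv2.imwrite('pics/w2c.png',cv2.resize(im[180:360,190:370],None,fx=3.3,fy=3.3,interpolation=cv2.INTER_CUBIC))
E
```

```text
[[0.4495 0.1632 0.029 ]
 [0.3997 0.1394 0.028 ]
 [0.4019 0.1922 0.028 ]
 [0.3904 0.1278 0.026 ]
 [0.4583 0.2547 0.029 ]]
```

View pics/w2c.png

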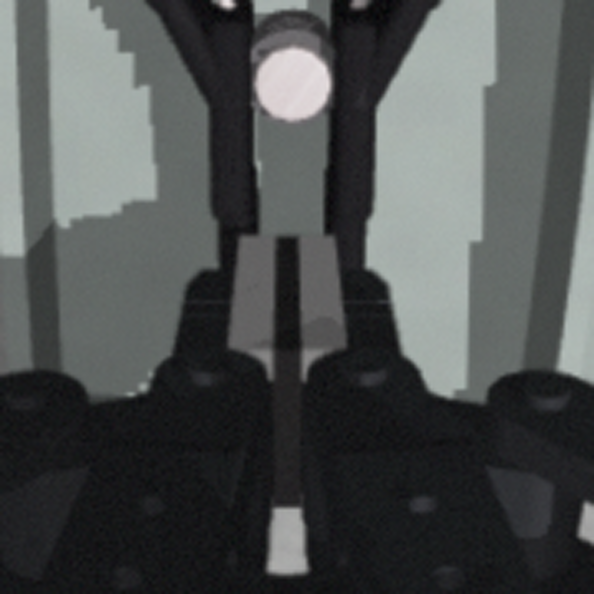

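```bash
cat >> h.py <<'E'
def proj(c,P,fish=1):
    q=np.array(c['orientation']);M=R.from_quat(q[[1,2,3,0]]).as_matrix()
    p=(np.atleast_2d(P)-c['xyz'])@M*[1,-1,-1]; K=np.array(c['camera_matrix'])
    r=np.hypot(p[:,0],p[:,1]); s=np.arctan2(r,p[:,2])/r if fish else 1/p[:,2]
    return np.stack([p[:,0]*s,p[:,1]*s],1)*K[0,0]+K[:2,2]
E
python3 - <<'E'
from h import *
c=dict(xyz=np.array([0.41323833,0.16422566,0.1744605]),orientation=[0.71556628,-0.09846681,-0.09400583,0.68515115],camera_matrix=[[325.192,0,276.6],[0,325.192,212.3],[0,0,1]])
print(proj(c,[[.471,.1626,z] for z in (.008,.02,.03,.04,.05)]).round())
print(proj(c,[[.482,.1626,z] for z in (.008,.02,.03,.04,.05)]).round())
print(proj(c,[[.493,.1626,z] for z in (.008,.02,.03,.04,.05)]).round())
print('nose tip top',proj(c,[[.4945,.1516,.028],[.4945,.1736,.028],[.469,.1516,.028],[.469,.1736,.028]]).round())
o=telemetry.get_obs();print(o['time_s'],o['eef_pos'],o['opening'],o['grasp_force'],o['wrist_force'])
E
```

```text
[[278. 232.]
 [278. 240.]
 [279. 247.]
 [279. 255.]
 [279. 265.]]
[[279. 251.]
 [279. 260.]
 [280. 268.]
 [280. 277.]
 [280. 288.]]
[[280. 269.]
 [280. 278.]
 [280. 288.]
 [281. 298.]
 [281. 309.]]
nose tip top [[259. 289.]
 [302. 287.]
 [256. 243.]
 [301. 241.]]
4.65 [0.48228322 0.16260926 0.00837887] 0.0012085005374822219 0.0 [ 0.44985868 -0.26019975 -0.4227843 ]
```

```bash
python3 - <<'E'
from h import *
q=np.array([.702,-.097,-.095,.699]);q/=np.linalg.norm(q)
c=dict(xyz=np.array([.404,.248,.405]),orientation=q,camera_matrix=[[325.192,0,276.6],[0,325.192,212.3],[0,0,1]])
for z in (.239,.245,.255,.265,.275): print(z,proj(c,[[.460,.232,z],[.460,.272,z],[.482,.232,z],[.482,.272,z]]).round().tolist())
im=cv2.imread('pics/w1.png');cv2.imwrite('pics/w1c.png',cv2.resize(im[230:410,190:370],None,fx=3.3,fy=3.3,interpolation=cv2.INTER_CUBIC))
E
```

```text
0.239 [[248.0, 230.0], [322.0, 229.0], [249.0, 267.0], [320.0, 266.0]]
0.245 [[247.0, 233.0], [324.0, 233.0], [249.0, 271.0], [322.0, 271.0]]
0.255 [[245.0, 240.0], [326.0, 240.0], [247.0, 280.0], [324.0, 279.0]]
0.265 [[243.0, 247.0], [329.0, 247.0], [245.0, 289.0], [327.0, 288.0]]
0.275 [[241.0, 256.0], [333.0, 255.0], [243.0, 299.0], [330.0, 299.0]]
```

View pics/w1c.png

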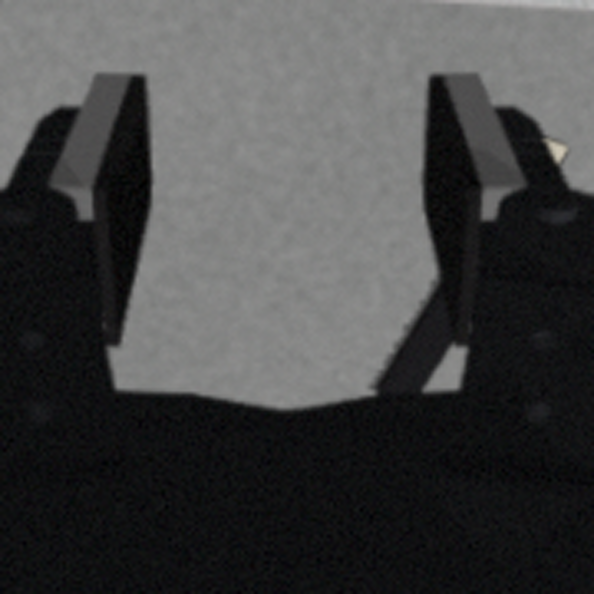

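The crops show the pads' tips at image row 253 (w1) and row 251 (w2, shut, hovering over the nose). That puts the real fingertips about 27 mm behind the reported TCP, so they shut above the clamp, and the clamp itself hasn't moved. I'll reopen and go about 26 mm lower, watching the force.

{"fn": "send_rows", "kwargs": {
  "series": [
    [[0,0,0],[0,0,0],0.06],
    [[0,0,0],[0,0,0],0.06],
    [[0,0,0],[0,0,-6],0.06],
    [[0,0,0],[0,0,-13],0.06],
    [[0,0,0],[0,0,-16],0.06],
    [[0,0,0],[0,0,-16],0.06]
  ]
}}

```text
time_s: 5.4
eef_pos: [0.4815, 0.1625, -0.0087]
eef_rot: [-0.001, 0.022, 1.0, -0.0]
wrist_force: [0.0, 0.6, 0.5]
opening: 0.471
grasp_force: 0.0
```

{"fn": "send_rows", "kwargs": {
  "series": [
    [[0,0,0],[0,0,-5],0.06],
    [[0,0,0],[0,0,-8],0.06],
    [[0,0,0],[0,0,-8],1],
    [[0,0,0],[0,0,-8],1],
    [[0,0,0],[0,0,-8],1],
    [[0,0,0],[0,0,-8],1]
  ]
}}

```text
time_s: 6.15
eef_pos: [0.4819, 0.1626, -0.0161]
eef_rot: [0.0, 0.022, 1.0, 0.0]
wrist_force: [-1.3, 0.3, 1.6]
opening: 0.233
grasp_force: 58.6
```

Clamp 1 is gripped: opening 20 mm, 58 N. I'll lift it, set it on clear bench at y≈0.03, and let go.

{"fn": "send_rows", "kwargs": {
  "series": [
    [[0,0,0],[0,0,50],1],
    [[0,0,2.5],[-10,-50,60],1],
    [[0,0,2.5],[-25,-105,60],1],
    [[0,0,2.5],[-31,-132,50],1],
    [[0,0,2.5],[-31,-132,10],1],
    [[0,0,2.5],[-31,-132,-3],1],
    [[0,0,2.5],[-31,-132,-4],1],
    [[0,0,2.5],[-31,-132,-4],-1],
    [[0,0,2.5],[-31,-132,-4],-1],
    [[0,0,2.5],[-31,-132,-4],-1]
  ]
}}

```text
time_s: 7.4
eef_pos: [0.4512, 0.0307, -0.02]
eef_rot: [0.0, -0.0, 1.0, -0.0]
wrist_force: [-0.7, 0.5, 0.3]
opening: 0.86
grasp_force: 0.0
```

```bash
python3 - <<'E'
from h import *
c=save('wrist','w3.png'); print(c['xyz'].tolist(),np.array(c['orientation']).tolist())
for t in ['clamp_a_pivot','clamp_a_handles']: print(t,[(np.round(d['xyz'],4).tolist(),round(d['conf'],2)) for d in spotter.landmark_of(t,'wrist')][:4])
o=telemetry.get_obs();print(o['time_s'],o['eef_pos'],o['opening'],o['wrist_force'])
E
```

```text
[0.3820884526067591, 0.02933015720362184, 0.14595453609833667] [0.7003628963509917, -0.09616668027383508, -0.09574254331002872, 0.7007689693618627]
clamp_a_pivot [([0.4215, 0.0332, 0.0116], 0.73)]
clamp_a_handles []
7.55 [ 0.4510399   0.03060426 -0.0200827 ] 1.000875683092127 [-0.36183564  0.35272675 -0.20325816]
```

View pics/w3.png

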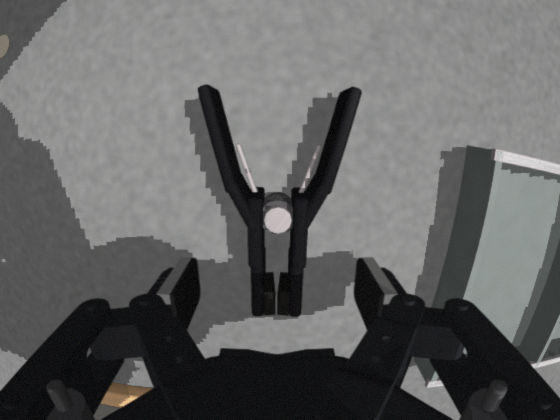

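The picture shows clamp 1 lying straight on the bench, pivot at (277,217), handle ends at (208,90) and (353,92), with open fingers astride the nose. I'll slide back to the handles and squeeze part-way.

{"fn": "send_rows", "kwargs": {
  "series": [
    [[0,0,0],[-40,0,0],-1],
    [[0,0,0],[-72,0,-2],-1],
    [[0,0,0],[-72,0,-2],-1],
    [[0,0,0],[-72,0,-2],-0.2],
    [[0,0,0],[-72,0,-2],-0.1],
    [[0,0,0],[-72,0,-2],-0.05],
    [[0,0,0],[-72,0,-2],-0.02],
    [[0,0,0],[-72,0,-2],-0.02]
  ]
}}

```text
time_s: 8.55
eef_pos: [0.3812, 0.03, -0.021]
eef_rot: [0.001, -0.0, 1.0, -0.0]
wrist_force: [-3.6, -0.7, 12.1]
opening: 0.515
grasp_force: 12.8
```

12.8 N at about 45 mm: clamp 1 is strong. I'll squeeze fully, lift, and check the hold.

{"fn": "send_rows", "kwargs": {
  "series": [
    [[0,0,0],[0,0,2],-0.02],
    [[0,0,0],[0,0,2],1],
    [[0,0,0],[0,0,2],1],
    [[0,0,0],[0,0,2],1],
    [[0,0,0],[0,0,2],1],
    [[0,0,0],[0,0,60],1],
    [[0,0,0],[-10,0,120],1],
    [[0,0,0],[-10,0,150],1],
    [[0,0,0],[-10,0,150],1]
  ]
}}

```text
time_s: 9.68
eef_pos: [0.3711, 0.0301, 0.1301]
eef_rot: [0.003, -0.0, 1.0, -0.001]
wrist_force: [-0.0, 1.2, -1.6]
opening: 0.367
grasp_force: 61.0
```

```bash
python3 - <<'E'
from h import *
c=save('wrist','w4.png'); print(c['xyz'].tolist(),np.array(c['orientation']).tolist())
for n in ['wrist','top','side']:
    if n!='wrist':camera(n)
    for t in ['flange_left','flange_right','mould']+['clamp_a_pivot','clamp_a_jaws']*(n!='top'):
        print(n,t,[(np.round(d['xyz'],4).tolist(),round(d['conf'],2)) for d in spotter.landmark_of(t,n)][:2])
o=telemetry.get_obs();print(o['time_s'],o['eef_pos'],o['opening'],o['wrist_force'])
E
```

```text
[0.3010764441553594, 0.028946760727852437, 0.29564269501390206] [0.7001505242968398, -0.09842564400686502, -0.09706018178271822, 0.7004862290159599]
wrist flange_left [([0.5015, 0.3417, 0.0101], 0.55)]
wrist flange_right [([0.4627, 0.2548, 0.0169], 0.62)]
wrist mould []
wrist clamp_a_pivot [([0.4131, 0.0319, 0.158], 0.63)]
wrist clamp_a_jaws []
top flange_left [([0.5951, 0.0123, 0.0721], 0.95)]
top flange_right [([0.6063, -0.1523, 0.0716], 0.58)]
top mould [([0.5956, -0.0649, -0.001], 0.77), ([0.6704, 0.4586, -0.0017], 0.24)]
side flange_left [([0.5962, 0.0216, 0.0707], 0.57)]
side flange_right [([0.6026, -0.1498, 0.0765], 0.94), ([0.4259, 0.3515, 0.018], 0.38)]
side mould [([0.4958, 0.2478, 0.0146], 0.36)]
side clamp_a_pivot [([0.4096, 0.0311, 0.1562], 0.69)]
side clamp_a_jaws [([0.4524, 0.0304, 0.1631], 0.76)]
10.475 [0.36892178 0.03052339 0.1277937 ] 0.3603015305857382 [ 0.3881414   0.24681182 -1.82110238]
```

View pics/w4.png

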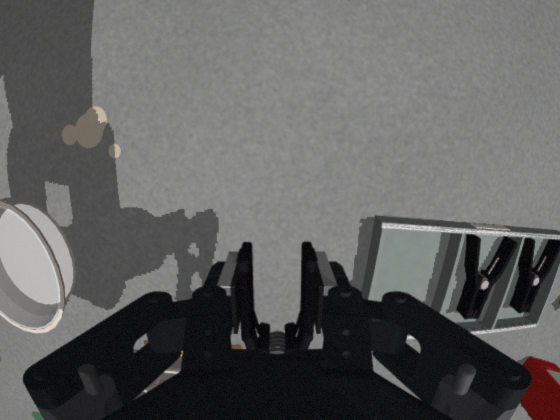

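The clamp is held squarely, handles parallel at (248..305, 245) and symmetric. I'll sharpen the flange line from the stored top and side pictures numerically.

```bash
python3 - <<'E'
from h import *
from scipy.ndimage import map_coordinates
T=dict(xyz=np.array([.49,.104,.958]),orientation=[-.706,-.008,.024,.708],camera_matrix=[[379.325,0,280.04],[0,379.325,206.85],[0,0,1]])
S=dict(xyz=np.array([.372,-.739,1.057]),orientation=[.93,.35,-.036,-.111],camera_matrix=[[500.97,0,276.62],[0,500.97,207.28],[0,0,1]])
for nm,c,f in (('top',T,'top0'),('side',S,'side0')):
    c['orientation']=np.array(c['orientation'])/np.linalg.norm(c['orientation'])
    im=cv2.imread(f'pics/{f}.png').astype(float).mean(2)
    for y in (.012,.005,-.005,-.13,-.14,-.147):
        xs=np.arange(.57,.631,.004)
        uv=proj(c,np.stack([xs,0*xs+y,0*xs+.135],1),0)
        print(nm,y,map_coordinates(im,[uv[:,1],uv[:,0]],order=1).astype(int))
    print(nm,'ends',[map_coordinates(im,proj(c,np.stack([.599+0*ys-(ys+.067)*.04,ys,0*ys+.135],1),0).T[::-1],order=1).astype(int) for ys in (np.arange(0,.032,.003),np.arange(-.14,-.172,-.003))])
E
```

```text
top 0.012 [106 109 107  92  77  75 114 143 134 116 108 107 108 109 107 109]
top 0.005 [139 135 135 111  79  77 111 140 139 140 139 139 142 137 137 138]
top -0.005 [ 97  96  96  94  85  78 100 129 130 100  87  86  86  85  99 122]
top -0.13 [ 71  70  71  71  69  73  77 108 129 114  71  70  70  72  72  72]
top -0.14 [ 75  73  70  72  75  72  75 102 127 110  73  72  73  73  73  74]
top -0.147 [106 104 105 103 103 103  87 100 123 114 102 104 109 108 107 107]
top ends [array([122, 129, 135, 136, 134, 128, 108,  91,  96, 104, 107]), array([127, 126, 125, 112,  82,  73,  71,  71,  74,  79,  82])]
side 0.012 [150 151 150 150 149 150 170 176 179 152 151 151 147 151 145 148]
side 0.005 [151 150 150 149 150 132 164 195 174 150 151 147 148 149 147 146]
side -0.005 [154 155 155 151 146 105 155 184 182 153 147 149 146 148 147 150]
side -0.13 [109 107 105 106 106 101 103 184 174 126  96  98  99 100  99  98]
side -0.14 [105 108 104 105 104  91  95 182 175 131  98 100  98  96  99  96]
side -0.147 [105 107 103 105  99  88 102 192 185 143  99  98  98  97  95 110]
side ends [array([184, 200, 195, 194, 185, 168, 156, 149, 152, 151, 151]), array([174, 185, 188, 179, 160, 124,  96,  95,  99,  98,  95])]
```

Flange line: x≈0.599 at the left end and 0.602 at the right, ends at y≈0.017 and -0.152. That gives a length of 169 mm against 170 mm expected. I'll turn clamp 1 to a stand-off at the left flange.

{"fn": "send_rows", "kwargs": {
  "series": [
    [[0,0,-10],[20,50,0],1],
    [[0,0,-20],[50,100,0],1],
    [[0,0,-30],[90,116,0],1],
    [[0,0,-40],[130,116,0],1],
    [[0,0,-50],[170,116,0],1],
    [[0,0,-60],[205,116,-20],1],
    [[0,0,-70],[225,116.5,-50],1],
    [[0,0,-80],[225,116.5,-86],1],
    [[0,0,-88.5],[225,116.5,-86],1],
    [[0,0,-88.5],[225,116.5,-86],1]
  ]
}}

```text
time_s: 11.72
eef_pos: [0.5936, 0.147, 0.0411]
eef_rot: [-0.0, 0.697, 0.717, -0.0]
wrist_force: [1.1, 0.2, -0.1]
opening: 0.367
grasp_force: 61.1
```

```bash
python3 - <<'E'
from h import *
import pickle
D={n:save(n,n+'5.png') for n in ('wrist','side','top')}; pickle.dump(D,open('d5.pkl','wb'))
for n in ['wrist','top','side']:
    for t in ['flange_left','clamp_a_jaws','clamp_a_pivot']:
        print(n,t,[(np.round(d['xyz'],4).tolist(),round(d['conf'],2)) for d in spotter.landmark_of(t,n)][:3])
o=telemetry.get_obs();print(o['time_s'],o['eef_pos'],o['eef_rot'],o['opening'],o['wrist_force'],o['q'])
a=D['wrist']['pixels'][200:420,130:430,::-1];b=D['top']['pixels'][130:210,270:400,::-1];s=D['side']['pixels'][190:290,260:360,::-1]
f=lambda i,h:cv2.resize(i,(int(i.shape[1]*h/i.shape[0]),h),interpolation=cv2.INTER_CUBIC)
r=np.hstack([f(b,300),f(s,300)]);w=f(a,290);w=np.pad(w,((0,0),(0,max(0,r.shape[1]-w.shape[1])),(0,0)))[:,:r.shape[1]]
m=np.vstack([r,w]);print(m.shape);cv2.imwrite('pics/m5.png',m)
E
```

```text
wrist flange_left []
wrist clamp_a_jaws []
wrist clamp_a_pivot [([0.5981, 0.1032, 0.0701], 0.98)]
top flange_left [([0.5963, 0.0172, 0.0699], 0.71)]
top clamp_a_jaws [([0.6, 0.0635, 0.0717], 0.47)]
top clamp_a_pivot [([0.5949, 0.1015, 0.0715], 0.4)]
side flange_left [([0.5958, 0.0211, 0.0676], 0.62)]
side clamp_a_jaws [([0.5982, 0.0636, 0.0778], 0.72)]
side clamp_a_pivot [([0.5938, 0.1007, 0.0739], 0.75), ([0.4375, -0.2728, 0.0011], 0.65)]
12.325 [0.59394271 0.14703339 0.0419184 ] [6.85090430e-05 6.97641153e-01 7.16447356e-01 5.94419668e-05] 0.3630546144302595 [ 0.08177112  0.53789285 -0.54342729] [ 4.89532722e-02  4.52881906e-01  1.62379571e+00 -2.20257146e-05
  1.06473466e+00  2.23671753e-02]
(590, 787, 3)
```

View pics/m5.png

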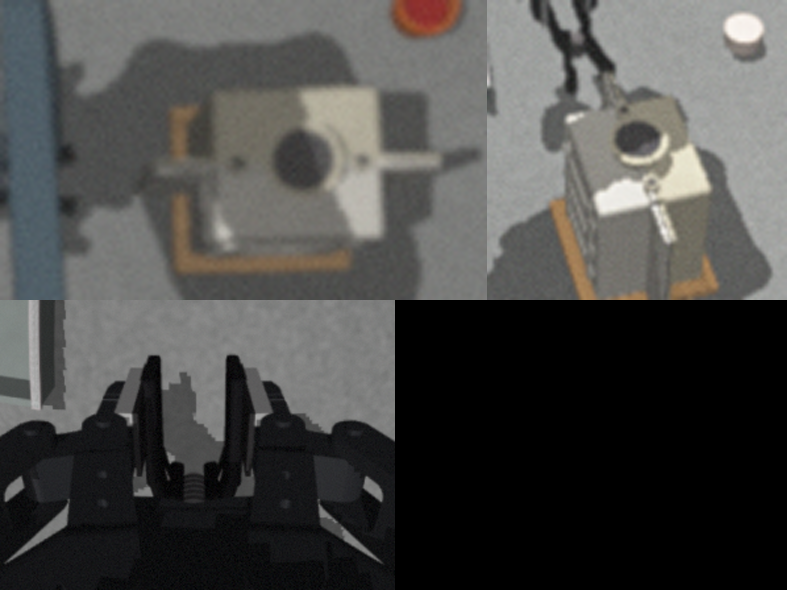

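The top crop shows the jaw tips at crop (70,153) and (70,203), with the left flange at row ≈165. The side crop shows the open jaws heading for the flange. Now to compare them in world coordinates.

```bash
python3 - <<'E'
from h import *
import pickle
from scipy.ndimage import map_coordinates
D=pickle.load(open('d5.pkl','rb'))
t,s=D['top'],D['side']
print('jaw top',ray(t,[(270+70/3.75,130+153/3.75),(270+70/3.75,130+203/3.75)],.085,0).round(4))
print('flange top L,R',ray(t,[(270+170/3.75,130+166/3.75),(270+410/3.75,130+158/3.75)],.135,0).round(4))
print('jaw side',ray(s,[(260+85/3,190+90/3),(260+121/3,190+70/3)],.085,0).round(4))
for nm,c in (('top',t),('side',s)):
    im=c['pixels'].astype(float).mean(2)
    for y in (.012,.005,-.003,-.13,-.14):
        xs=np.arange(.58,.621,.002); uv=proj(c,np.stack([xs,0*xs+y,0*xs+.135],1),0)
        v=map_coordinates(im,[uv[:,1],uv[:,0]],order=1); print(nm,y,v.astype(int))
    for y in (.066,.07,.074,.08,.085):
        xs=np.arange(.57,.631,.003); uv=proj(c,np.stack([xs,0*xs+y,0*xs+.085],1),0)
        v=map_coordinates(im,[uv[:,1],uv[:,0]],order=1); print('jaw',nm,y,v.astype(int))
E
```

```text
jaw top [[0.6131 0.0631 0.085 ]
 [0.5821 0.0632 0.085 ]]
flange top L,R [[ 0.5984  0.0071  0.135 ]
 [ 0.6029 -0.1338  0.135 ]]
jaw side [[0.5767 0.0417 0.085 ]
 [0.6118 0.0558 0.085 ]]
top 0.012 [ 75  73  72  73  71  72  76  93 105 103  96  91  88  81  75  77  73  75
  76  76  76]
top 0.005 [89 84 78 73 72 74 81 91 98 99 97 96 95 91 89 93 93 93 95 92 90]
top -0.003 [81 78 73 72 75 80 80 85 89 95 99 99 94 84 72 72 76 69 73 74 74]
top -0.13 [ 78  76  76  78  77  77  78  86 102 125 142 145 139 125  98  79  76  77
  78  79  78]
top -0.14 [ 78  79  80  79  78  80  82  84  96 117 136 145 138 120  98  84  81  79
  79  79  79]
jaw top 0.066 [77 74 56 43 38 46 65 74 75 78 78 77 64 49 38 39 48 66 73 74 74]
jaw top 0.07 [78 78 68 55 55 53 66 76 75 77 75 71 60 50 45 45 51 59 61 58 60]
jaw top 0.074 [89 89 88 85 84 82 85 85 85 85 80 78 76 73 71 70 70 71 69 64 64]
jaw top 0.08 [93 91 91 91 93 92 93 91 93 92 91 90 90 91 92 91 90 92 91 89 91]
jaw top 0.085 [91 93 90 91 89 92 94 94 93 91 90 94 91 92 92 91 95 94 92 91 92]
side 0.012 [164 159 139 115  97  77  81  96 107 100  97 100 125 154 163 163 160 
[... 218 characters left out ...]
e -0.13 [112 112 111 111 111 107 100 119 177 203 197 184 163 126 104 105 106 104
 103 105 104]
side -0.14 [112 114 114 111 103  95  93 114 163 207 184 190 170 130 102  98 106 104
 104 105 105]
jaw side 0.066 [160 141  83  43  55 117 160 167 166 159 127  72  39  36  40  67 124 155
 161 162 161]
jaw side 0.07 [159 144  91  50  73 132 160 166 165 153 104  55  36  34  43  99 149 162
 161 160 157]
jaw side 0.074 [162 157 110  53  67 125 146 149 155 140  80  42  37  37  66 126 161 166
 161 161 157]
jaw side 0.08 [159 163 136  72  47  65  76  72  88  87  56  35  34  43  94 149 163 164
 162 159 157]
jaw side 0.085 [161 160 140  73  40  46  54  57  55  50  38  38  38  54 112 153 160 160
 161 157 159]
```

The jaws are centred at x≈0.5975 and will track to ≈0.599 along the heading, matching the flange at 0.599. I'll slide in.

{"fn": "send_rows", "kwargs": {
  "series": [
    [[0,0,0],[1,-20,0],1],
    [[0,0,0],[1.5,-35,0],1],
    [[0,0,0],[2,-47,0],1],
    [[0,0,0],[2,-57,0],1],
    [[0,0,0],[2,-57,0],1]
  ]
}}

```text
time_s: 12.95
eef_pos: [0.596, 0.0891, 0.0418]
eef_rot: [-0.0, 0.698, 0.716, 0.0]
wrist_force: [-0.3, 0.2, -0.6]
opening: 0.368
grasp_force: 61.1
```

```bash
python3 - <<'E'
from h import *
import pickle
D={n:save(n,n+'6.png') for n in ('side','wrist')}; pickle.dump(D,open('d6.pkl','wb'))
for t in ['flange_left','clamp_a_jaws','clamp_a_pivot']:
    print(t,[(np.round(d['xyz'],4).tolist(),round(d['conf'],2)) for d in spotter.landmark_of(t,'side')][:3])
o=telemetry.get_obs();print(o['time_s'],o['eef_pos'],o['opening'],o['wrist_force'],o['torque'])
E
```

```text
flange_left [([0.4627, 0.2571, 0.017], 0.68), ([0.5957, 0.0223, 0.0732], 0.63)]
clamp_a_jaws [([0.5953, 0.0026, 0.0779], 0.7)]
clamp_a_pivot [([0.5938, 0.0417, 0.0729], 0.56)]
13.2 [0.59585559 0.09049347 0.04179667] 0.36522136154225365 [-0.0863851   0.27189902 -1.94630287] [ 0.0509206   0.01586953 -0.02064302]
```

No contact forces, and the jaws are about 14 mm inside the edge. I'll release.

{"fn": "send_rows", "kwargs": {
  "series": [
    [[0,0,0],[0,0,0],0.1],
    [[0,0,0],[0,0,0],-0.2],
    [[0,0,0],[0,0,0],-0.6],
    [[0,0,0],[0,0,0],-1],
    [[0,0,0],[0,0,0],-1],
    [[0,0,0],[0,0,0],-1]
  ]
}}

```text
time_s: 13.95
eef_pos: [0.596, 0.09, 0.0418]
eef_rot: [0.0, 0.698, 0.716, 0.0]
wrist_force: [0.1, -0.3, -0.2]
opening: 0.997
grasp_force: 0.0
```

```bash
python3 - <<'E'
from h import *
for n in ('side','wrist'):
  save(n,n+'7.png')
  for t in ['clamp_a_jaws','clamp_a_pivot','clamp_a_handles']:
    print(n,t,[(np.round(d['xyz'],4).tolist(),round(d['conf'],2)) for d in spotter.landmark_of(t,n)][:3])
o=telemetry.get_obs();print(o['time_s'],o['eef_pos'],o['opening'],o['wrist_force'],o['torque'])
E
```

```text
side clamp_a_jaws [([0.5976, 0.01, 0.0769], 0.51), ([0.5038, 0.3386, 0.0183], 0.27)]
side clamp_a_pivot [([0.5964, 0.0935, 0.0753], 0.6), ([0.5934, 0.0492, 0.0735], 0.53), ([0.4361, -0.2732, -0.001], 0.43)]
side clamp_a_handles [([0.5954, 0.0934, 0.0764], 0.77)]
wrist clamp_a_jaws []
wrist clamp_a_pivot [([0.5947, 0.0502, 0.0727], 0.8)]
wrist clamp_a_handles []
14.35 [0.59587132 0.09003132 0.04175946] 1.0011906819423713 [0.33474193 0.03895967 0.28293444] [ 0.00775533 -0.02822006  0.02204231]
```

Clamp 1 sits on the left flange: pivot (0.595, 0.050, 0.073), handles level. I'll rise and go for clamp 2, with the gripper turned the other way for the right flange.

{"fn": "send_rows", "kwargs": {
  "series": [
    [[0,0,0],[0,0,45],-1],
    [[0,0,-10],[0,20,100],-1],
    [[0,0,-20],[-20,70,110],0.06],
    [[0,0,-30],[-60,110,110],0.06],
    [[0,0,-40],[-100,150,110],0.06],
    [[0,0,-50],[-106,162.5,110],0.06],
    [[0,0,-60],[-106,162.5,100],0.06],
    [[0,0,-70],[-106,162.5,80],0.06],
    [[0,0,-80],[-106,162.5,60],0.06],
    [[0,0,-90],[-106,162.5,50],0.06]
  ]
}}

```text
time_s: 15.6
eef_pos: [0.4891, 0.2524, 0.0906]
eef_rot: [0.0, 1.0, 0.01, -0.001]
wrist_force: [-0.1, -0.0, -0.7]
opening: 0.469
grasp_force: 0.0
```

{"fn": "send_rows", "kwargs": {
  "series": [
    [[0,0,-7.5],[0,0,-10],0.06],
    [[0,0,-7.5],[0,0,-50],0.06],
    [[0,0,-7.5],[0,0,-90],0.06],
    [[0,0,-7.5],[0,0,-108],0.06],
    [[0,0,-7.5],[0,0,-108],0.06],
    [[0,0,-7.5],[0,0,-108],1],
    [[0,0,-7.5],[0,0,-108],1],
    [[0,0,-7.5],[0,0,-108],1],
    [[0,0,-7.5],[0,0,-108],1]
  ]
}}

```text
time_s: 16.73
eef_pos: [0.4916, 0.253, -0.0145]
eef_rot: [-0.001, 0.999, -0.052, 0.002]
wrist_force: [1.4, 1.3, 7.6]
opening: 0.233
grasp_force: 59.6
```

{"fn": "send_rows", "kwargs": {
  "series": [
    [[0,0,0],[0,0,50],1],
    [[0,0,6],[-5,-55,60],1],
    [[0,0,6],[-20,-115,60],1],
    [[0,0,6],[-35,-175,60],1],
    [[0,0,6],[-39,-222.5,45],1],
    [[0,0,6],[-39,-222.5,10],1],
    [[0,0,6],[-39,-222.5,-2.5],1],
    [[0,0,6],[-39,-222.5,-3],1],
    [[0,0,6],[-39,-222.5,-3],-1],
    [[0,0,6],[-39,-222.5,-3],-1]
  ]
}}

```text
time_s: 17.98
eef_pos: [0.4512, 0.0305, -0.0188]
eef_rot: [0.0, 1.0, 0.001, 0.0]
wrist_force: [-0.1, -0.5, 0.4]
opening: 0.641
grasp_force: 0.0
```

{"fn": "send_rows", "kwargs": {
  "series": [
    [[0,0,0],[0,0,0],-1],
    [[0,0,0],[0,0,0],-1],
    [[0,0,0],[-40,0,0],-1],
    [[0,0,0],[-74,0,0],-1],
    [[0,0,0],[-74,0,0],-1],
    [[0,0,0],[-74,0,0],-0.2],
    [[0,0,0],[-74,0,0],-0.1],
    [[0,0,0],[-74,0,0],-0.05],
    [[0,0,0],[-74,0,0],-0.02],
    [[0,0,0],[-74,0,0],-0.02]
  ]
}}

```text
time_s: 19.23
eef_pos: [0.3792, 0.0296, -0.0181]
eef_rot: [0.0, 1.0, 0.0, 0.001]
wrist_force: [-1.8, 0.1, 10.3]
opening: 0.512
grasp_force: 13.5
```

13.5 N: clamp 2 is strong too, so clamp 3 is the weak one. I'll squeeze and carry clamp 2 to the right flange's stand-off.

{"fn": "send_rows", "kwargs": {
  "series": [
    [[0,0,0],[0,0,0],1],
    [[0,0,0],[0,0,0],1],
    [[0,0,0],[0,0,0],1],
    [[0,0,0],[0,0,0],1],
    [[0,0,0],[0,0,50],1],
    [[0,0,0],[0,0,105],1],
    [[0,0,0],[0,-10,150],1],
    [[0,0,10],[0,-60,150],1],
    [[0,0,20],[0,-115,150],1],
    [[0,0,30],[0,-170,150],1]
  ]
}}

```text
time_s: 20.48
eef_pos: [0.3786, -0.1279, 0.1316]
eef_rot: [0.001, 0.972, 0.234, 0.001]
wrist_force: [0.2, -0.1, -0.9]
opening: 0.36
grasp_force: 61.3
```

{"fn": "send_rows", "kwargs": {
  "series": [
    [[0,0,10],[10,-60,0],1],
    [[0,0,20],[20,-115,0],1],
    [[0,0,30],[50,-144,0],1],
    [[0,0,40],[90,-144,0],1],
    [[0,0,50],[140,-144,0],1],
    [[0,0,60],[190,-144,0],1],
    [[0,0,61.5],[228.5,-144,-30],1],
    [[0,0,61.5],[228.5,-144,-65],1],
    [[0,0,61.5],[228.5,-144,-89],1],
    [[0,0,61.5],[228.5,-144,-89],1]
  ]
}}

```text
time_s: 21.72
eef_pos: [0.6049, -0.2689, 0.0386]
eef_rot: [-0.003, 0.718, 0.696, -0.001]
wrist_force: [-0.9, 0.2, -0.4]
opening: 0.365
grasp_force: 61.3
```

```bash
python3 - <<'E'
from h import *
import pickle
from scipy.ndimage import map_coordinates
D={}
for n in ['wrist','top','side']:
    D[n]=c=save(n,n+'8.png')
    for t in ['flange_right','clamp_a_jaws','clamp_a_pivot']:
        print(n,t,[(np.round(d['xyz'],4).tolist(),round(d['conf'],2)) for d in spotter.landmark_of(t,n)][:3])
    if n=='wrist': continue
    im=c['pixels'].astype(float).mean(2)
    for lab,ys,z,xs in (('fl',(-.147,-.14,-.13),.135,np.arange(.58,.625,.003)),('jaw',(-.196,-.2,-.205,-.21),.085,np.arange(.57,.636,.003))):
        for y in ys:
            uv=proj(c,np.stack([xs,0*xs+y,0*xs+z],1),0); print(lab,y,map_coordinates(im,[uv[:,1],uv[:,0]],order=1).astype(int))
o=telemetry.get_obs();print(o['time_s'],o['eef_pos'],o['eef_rot'],o['opening'],o['wrist_force'])
E
```

```text
wrist flange_right [([0.6022, -0.1512, 0.0744], 0.57)]
wrist clamp_a_jaws []
wrist clamp_a_pivot []
top flange_right [([0.6063, -0.1505, 0.0732], 0.9)]
top clamp_a_jaws [([0.6013, 0.009, 0.0689], 0.66)]
top clamp_a_pivot []
fl -0.147 [106 106 105 105  96  89 110 135 130 115 107 111 112 115 115 114]
fl -0.14 [ 78  77  77  77  77  86 113 138 132 108  77  77  75  78  79  77]
fl -0.13 [ 77  76  77  76  77  90 120 138 133 106  78  75  79  77  77  79]
jaw -0.196 [116 116 117 117 118 119 107  84  54  60  88 115 118 117 116 111  95  64
  42  50  76 106 119]
jaw -0.2 [116 117 118 119 117 121 114  96  61  59  88 114 117 117 117 112  83  49
  40  57  82 108 116]
jaw -0.205 [117 114 117 116 118 119 116  99  65  56  84 112 118 118 117 103  71  44
  46  60  86 107 116]
jaw -0.21 [115 118 120 120 115 117 116 106  79  57  76 104 105 105 105  85  52  42
  49  72  98 113 117]
side flange_right [([0.6045, -0.1497, 0.0745], 0.57)]
side clamp_a_jaws []
side clamp_a_pivot [([0.5979, 0.0502, 0.0738], 0.58)]
fl -0.147 [109  85  73  70  69  69  68  70  66  50  54  54  54  53  54  52]
fl -0.14 [75 69 72 72 70 69 72 67 71 62 53 51 52 63 59 53]
fl -0.13 [73 73 71 70 71 70 71 69 63 68 71 71 66 60 56 60]
jaw -0.196 [105 102 101 103  95  56  44  55  48  45  37  39  40  44  43  52  58  57
  63  69  78  83  82]
jaw -0.2 [104 100 103 100  73  38  39  49  48  39  40  41  40  42  42  45  55  55
  58  64  68  71  79]
jaw -0.205 [104 107 103 100  79  46  39  47  47  42  42  42  38  40  42  44  45  53
  55  58  62  62  64]
jaw -0.21 [108 106 104 105  99  58  40  41  41  39  41  39  42  41  43  38  43  51
  60  62  58  61  62]
22.325 [ 0.60637065 -0.27016371  0.04222776] [2.61251625e-04 7.17862582e-01 6.96184776e-01 4.30624536e-05] 0.36531753906669145 [-0.06924349  0.37856526 -0.86234228]
```

```bash
python3 - <<'E'
from h import *
I={k:cv2.cvtColor(cv2.imread(f'pics/{f}.png'),cv2.COLOR_BGR2GRAY) for k,f in (('4','w4'),('5','wrist5'),('8','wrist8'))}
for k,g in I.items():
    # coil patch registration vs picture 5 and handle tips
    t=I['5'][328:352,262:292]; r=cv2.matchTemplate(g[318:362,240:316],t,cv2.TM_CCOEFF_NORMED);print(k,'coil',cv2.minMaxLoc(r)[1::2])
    t=I['5'][240:290,236:252]; r=cv2.matchTemplate(g[230:300,222:266],t,cv2.TM_CCOEFF_NORMED);print(k,'hL',cv2.minMaxLoc(r)[1::2])
    t=I['5'][240:290,298:314]; r=cv2.matchTemplate(g[230:300,284:328],t,cv2.TM_CCOEFF_NORMED);print(k,'hR',cv2.minMaxLoc(r)[1::2])
# jaws in top picture, difference method: dark pixels
for f,(x0,x1,y0,y1),z in (('top5',(.565,.635,.055,.078),.085),('top8',(.565,.635,-.215,-.175),.085)):
    g=cv2.cvtColor(cv2.imread(f'pics/{f}.png'),cv2.COLOR_BGR2GRAY)
    c=dict(xyz=np.array([.49,.104,.958]),orientation=np.array([-.706,-.008,.024,.708])/np.linalg.norm([-.706,-.008,.024,.708]),camera_matrix=[[379.325,0,280.04],[0,379.325,206.85],[0,0,1]])
    xs=np.arange(x1,x0,-.003);ys=np.arange(y1,y0,-.003)
    Y,X=np.meshgrid(ys,xs);uv=proj(c,np.stack([X,Y,0*X+z],-1).reshape(-1,3),0).astype('f4')
    print(f);r=cv2.remap(g,uv[:,0].reshape(X.shape),uv[:,1].reshape(X.shape),cv2.INTER_LINEAR)
    for x,l in zip(xs,r): print(round(x,3),*['%3d'%v for v in l])
E
```

```text
4 coil (0.953427791595459, (22, 10))
4 hL (0.9830812215805054, (14, 10))
4 hR (0.9929701089859009, (14, 10))
5 coil (0.9999995231628418, (22, 10))
5 hL (1.0, (14, 10))
5 hR (0.9999998807907104, (14, 10))
8 coil (0.6497522592544556, (8, 1))
8 hL (0.6384339928627014, (11, 20))
8 hR (0.8900799751281738, (14, 2))
top5
0.635  80  64  60  70  78  80  79  77
0.632  80  63  60  68  75  79  78  78
0.629  81  66  57  66  76  79  77  79
0.626  83  66  58  66  76  77  78  80
0.623  83  70  59  66  74  75  78  79
0.62  86  72  57  60  61  69  77  78
0.617  84  70  54  42  44  64  73  78
0.614  85  71  51  38  42  53  72  77
0.611  87  71  49  42  42  52  68  76
0.608  87  75  58  52  55  65  73  77
0.605  87  77  65  66  70  72  77  78
0.602  88  78  72  76  78  77  77  78
0.599  89  82  74  77  78  78  78  78
0.596  86  85  78  78  78  78  78  76
0.593  90  85  75  76  76  78  80  77
0.59  90  84  75  74  74  76  79  80
0.587  91  85  64  59  60  60  68  74
0.584  90  82  63  45  44  51  66  76
0.581  90  84  62  43  40  50  68  75
0.578  92  85  66  50  47  53  69  78
0.575  91  88  73  69  59 
[... 916 characters left out ...]
 75  70  68  60  53
0.596  96  71  59  55  51  50  52  53  51  52  52  57  63  69
0.593  88  58  46  47  48  55  60  66  74  75  80  87  97 103
0.59  94  69  64  65  76  83  89  97 104 109 109 112 114 117
0.587 107  96  95  97 106 111 114 116 121 119 119 118 117 118
0.584 115 114 115 116 119 119 119 120 121 122 119 118 117 118
0.581 120 119 119 121 119 119 118 119 119 119 118 118 120 120
0.578 119 117 119 120 119 120 119 117 119 120 119 119 121 119
0.575 116 117 116 120 119 119 117 118 119 116 117 120 120 120
0.572 119 119 116 120 119 117 118 117 118 117 115 117 119 118
0.569 119 120 118 119 119 118 117 118 117 118 116 116 118 115
0.566 120 121 116 119 116 119 116 115 117 120 118 118 117 115
```

Clamp 2 sits about 3–4° askew in the grip, tilted towards +x, and roughly 6 mm farther forward. I'll correct the turn at the stand-off and measure again.

{"fn": "send_rows", "kwargs": {
  "series": [
    [[0,0,3.5],[-2.5,0,0],1],
    [[0,0,3.5],[-2.5,0,0],1],
    [[0,0,3.5],[-2.5,0,0],1]
  ]
}}

```text
time_s: 22.7
eef_pos: [0.6038, -0.2701, 0.0419]
eef_rot: [0.0, 0.697, 0.717, 0.0]
wrist_force: [-0.2, 0.0, -0.6]
opening: 0.369
grasp_force: 61.3
```

```bash
cat >> h.py <<'E'
def arms(c,ys,z=.085,lo=.57,hi=.64,mid=.607):
    g=c['pixels'].astype(float).mean(2); xs=np.arange(lo,hi,.0005)
    for y in ys:
        uv=proj(c,np.stack([xs,0*xs+y,0*xs+z],1),0); v=cv2.remap(g.astype('f4'),uv[:,0].astype('f4')[None],uv[:,1].astype('f4')[None],cv2.INTER_LINEAR)[0]
        w=np.clip(85-v,0,None); a,b=xs<mid,xs>=mid
        A,B=[(xs[m]*w[m]).sum()/max(w[m].sum(),1) for m in (a,b)]; print(y,round(A,4),round(B,4),'mid',round((A+B)/2,4))
E
python3 - <<'E'
from h import *
c=save('top','top9.png'); arms(c,[-.18,-.185,-.19,-.195,-.2,-.205])
g=c['pixels'].astype(float).mean(2)
for x in (.587,.59,.593,.618,.621,.624):
    ys=np.arange(-.19,-.165,.002);uv=proj(c,np.stack([0*ys+x,ys,0*ys+.085],1),0).astype('f4');print(x,cv2.remap(g.astype('f4'),uv[:,0][None],uv[:,1][None],1)[0].astype(int))
s=save('side','side9.png')
for n in ('top','side'): print([(np.round(d['xyz'],4).tolist(),round(d['conf'],2)) for t in ('clamp_a_jaws','clamp_a_pivot','flange_right') for d in spotter.landmark_of(t,n)])
o=telemetry.get_obs();print(o['time_s'],o['eef_pos'],o['opening'],o['wrist_force'])
E
```

```text
-0.18 0.5839 0.6153 mid 0.5996
-0.185 0.5853 0.6162 mid 0.6007
-0.19 0.5863 0.6162 mid 0.6012
-0.195 0.5873 0.6165 mid 0.6019
-0.2 0.5885 0.6164 mid 0.6024
-0.205 0.5892 0.6154 mid 0.6023
0.587 [ 49  50  50  52  56  61  74  92 109 117 117 120 122]
0.59 [ 74  76  77  79  87  93 100 108 114 117 117 118 119]
0.593 [103 103 104 106 110 115 116 117 118 118 119 120 119]
0.618 [ 49  49  45  43  45  50  58  80  94 106 110 111 114]
0.621 [ 70  66  61  62  65  70  84  99 109 112 113 115 118]
0.624 [101 100  93  90  94 102 108 114 115 116 117 118 118]
[([0.6037, -0.154, 0.0727], 0.69), ([0.6043, 0.0083, 0.0719], 0.55), ([0.5963, 0.0505, 0.0744], 0.67), ([0.6041, -0.1543, 0.0692], 0.88), ([0.4406, -0.2724, 0.0062], 0.25)]
[([0.5972, -0.1891, 0.07], 0.24), ([0.7176, -0.1795, -0.0002], 0.6), ([0.5965, 0.0517, 0.0742], 0.35), ([0.6037, -0.1493, 0.0747], 0.78)]
23.1 [ 0.6037692  -0.27003718  0.0418304 ] 0.36199065894406735 [-0.29827657  0.39864806 -1.0900243 ]
```

I'll take back 2° and slide in slowly.

{"fn": "send_rows", "kwargs": {
  "series": [
    [[0,0,-2],[0,0,0],1],
    [[0,0,-2],[0,10,0],1],
    [[0,0,-2],[-0.5,22,0],1],
    [[0,0,-2],[-1,32,0],1],
    [[0,0,-2],[-1,40,0],1],
    [[0,0,-2],[-1,40,0],1]
  ]
}}

```text
time_s: 23.85
eef_pos: [0.6028, -0.2292, 0.0419]
eef_rot: [-0.0, 0.708, 0.706, -0.0]
wrist_force: [0.4, -1.0, -0.1]
opening: 0.363
grasp_force: 61.3
```

```bash
python3 - <<'E'
from h import *
o=telemetry.get_obs();print(o['time_s'],o['eef_pos'],o['opening'],o['wrist_force'],o['torque'])
for n in ('side','top','wrist'):
  c=save(n,n+'10.png')
  print(n,[(np.round(d['xyz'],4).tolist(),round(d['conf'],2)) for t in ('clamp_a_jaws','clamp_a_pivot','clamp_a_handles') for d in spotter.landmark_of(t,n)])
  if n=='top':
    arms(c,[-.157,-.16,-.163,-.166])
    xs=np.arange(.575,.634,.003)
    for y in (-.14,-.145,-.15,-.155,-.16,-.165,-.17):
      uv=proj(c,np.stack([xs,0*xs+y,0*xs+.085],1),0).astype('f4');print(y,cv2.remap(c['pixels'].mean(2).astype('f4'),uv[:,0][None],uv[:,1][None],1)[0].astype(int))
E
```

```text
23.85 [ 0.60281909 -0.22916636  0.04191637] 0.3634508384936075 [ 0.38655076 -1.00470374 -0.0954587 ] [0.04906502 0.02501754 0.00551756]
side [([0.4618, 0.2566, -0.002], 0.23)]
top [([0.6006, 0.0082, 0.0687], 0.85), ([0.5961, 0.0929, 0.0757], 0.67)]
-0.157 0.5882 0.6208 mid 0.6045
-0.16 0.5897 0.6194 mid 0.6046
-0.163 0.59 0.6191 mid 0.6046
-0.166 0.5904 0.6185 mid 0.6045
-0.14 [ 78  73  60  51  47  56  75  76  77  98 129 146 138 101  57  45  60  73
  75  78]
-0.145 [ 79  74  65  53  49  50  64  76  82  97 126 143 136  98  55  48  53  65
  73  76]
-0.15 [ 77  76  70  56  51  52  65  75  82  92 122 141 131  97  54  48  55  72
  77  77]
-0.155 [ 80  77  73  63  53  56  70  75  80  93 119 140 130  97  52  47  59  74
  78  78]
-0.16 [ 99  96  92  81  56  54  69  80  85  93 119 136 131  96  55  52  71  88
 101 108]
-0.165 [118 117 116 100  70  53  66  96 103  96 107 124 116  87  53  56  76  99
 115 117]
-0.17 [117 121 118 113  89  63  76 101 104  89  75  74  62  51  48  66  92 112
 117 117]
wrist []
```

The jaws straddle the flange: arms at 0.587 and 0.620, flange at 0.602. I'll centre by -2 mm, go 3 mm deeper, and release.

{"fn": "send_rows", "kwargs": {
  "series": [
    [[0,0,0],[-2,3,0],1],
    [[0,0,0],[-2,3,0],1],
    [[0,0,0],[-2,3,0],0.1],
    [[0,0,0],[-2,3,0],-0.2],
    [[0,0,0],[-2,3,0],-0.6],
    [[0,0,0],[-2,3,0],-1],
    [[0,0,0],[-2,3,0],-1],
    [[0,0,0],[-2,3,0],-1]
  ]
}}

```text
time_s: 25.45
eef_pos: [0.6008, -0.2271, 0.0419]
eef_rot: [0.0, 0.709, 0.706, -0.0]
wrist_force: [0.5, -0.0, 0.5]
opening: 1.002
grasp_force: 0.0
```

```bash
python3 - <<'E'
from h import *
o=telemetry.get_obs();print(o['time_s'],o['eef_pos'],o['opening'],o['wrist_force'],o['torque'])
for n in ('side','top','wrist'):
  c=save(n,n+'11.png')
  print(n,[(t[8:],np.round(d['xyz'],4).tolist(),round(d['conf'],2)) for t in ('clamp_a_jaws','clamp_a_pivot','clamp_a_handles') for d in spotter.landmark_of(t,n)])
E
```

```text
25.45 [ 0.60075951 -0.22708169  0.04188239] 1.0017042227192 [ 0.54639464 -0.03479322  0.50563322] [-0.02072727  0.00300797 -0.0461633 ]
side [('jaws', [0.6667, 0.4554, 0.0017], 0.35), ('handles', [0.6016, -0.1496, 0.0731], 0.52), ('handles', [0.6012, -0.1904, 0.0759], 0.22)]
top [('jaws', [0.6032, 0.0085, 0.0725], 0.79), ('pivot', [0.595, 0.0489, 0.0712], 0.71), ('handles', [0.5953, 0.0892, 0.0773], 0.6), ('handles', [0.4659, 0.2521, 0.0001], 0.47)]
wrist []
```

{"fn": "send_rows", "kwargs": {
  "series": [
    [[0,0,0],[0,0,45],-1],
    [[0,0,0],[0,0,105],-1],
    [[0,0,10],[-20,20,150],-1],
    [[0,0,20],[-60,70,150],-1],
    [[0,0,30],[-100,120,150],-1],
    [[0,0,40],[-106,180,150],-1],
    [[0,0,50],[-106,240,150],-1]
  ]
}}

```text
time_s: 26.92
eef_pos: [0.494, 0.0144, 0.1923]
eef_rot: [0.001, 0.342, 0.94, 0.0]
wrist_force: [1.6, -0.2, 0.5]
opening: 1.001
grasp_force: 0.0
```

```bash
python3 - <<'E'
from h import *
o=telemetry.get_obs();print(o['time_s'],o['eef_pos'],o['opening'],o['wrist_force'],o['torque'])
for n in ('side','top'):
  c=save(n,n+'12.png')
  for nm in 'ab': print(n,[(t[8:],np.round(d['xyz'],4).tolist(),round(d['conf'],2)) for t in (f'clamp_{nm}_jaws',f'clamp_{nm}_pivot',f'clamp_{nm}_handles') for d in spotter.landmark_of(t,n)])
  for y in (-.145,-.155,-.165,-.175,-.185,-.19,-.195,-.205,-.215,-.225,-.235,-.245,-.255):
      xs=np.arange(.561,.648,.003);uv=proj(c,np.stack([xs,0*xs+y,0*xs+.085],1),0).astype('f4');print(y,*cv2.remap(c['pixels'].mean(2).astype('f4'),uv[:,0][None],uv[:,1][None],1)[0].astype(int))
E
```

```text
26.925 [0.49396347 0.01441506 0.19234771] 1.0006463042763025 [ 1.55889218 -0.18784527  0.52442633] [-0.02247962 -0.0702882   0.01005816]
side [('handles', [0.5959, 0.0917, 0.0759], 0.59)]
side [('jaws', [0.5048, 0.3411, 0.0199], 0.7), ('jaws', [0.5239, 0.4572, 0.0116], 0.68), ('jaws', [0.4394, -0.2701, 0.0005], 0.67), ('jaws', [0.2676, 0.4559, 0.0135], 0.54), ('pivot', [0.4672, 0.3454, 0.0167], 0.92), ('pivot', [0.3026, 0.4574, 0.0064], 0.59), ('pivot', [0.4988, 0.4878, 0.0121], 0.52), ('pivot', [0.7639, 0.1322, 0.0007], 0.33), ('handles', [0.346, 0.4607, 0.0149], 0.85), ('handles', [0.4253, 0.3501, 0.0157], 0.76), ('handles', [0.5989, -0.1892, 0.0717], 0.62), ('handles', [0.4721, 0.5195, 0.0129], 0.46)]
-0.145 113 112 112 113 113 115 113 113 110 81 67 72 95 102 96 97 83 74 92 104 106 104 102 104 117 104 98 135 160
-0.155 111 115 112 111 113 115 112 92 50 38 40 52 87 91 82 54 41 52 90 105 105 105 107 119 122 104 88 111 154
-0.165 127 131 126 125 125 124 117 77 43 38 47 78 90 70 43 37 39 61 113 121 121 114 114 120 129 103 93 127 153
-0.175 98 100 97 106 107 101 96 72 41 39 44 79 97 93
[... 2245 characters left out ...]
53 55 55 56 60 66 61 41 34 43 53 60 65 73 74 72 64 57 54 47 58 70 84 102 114 117 116 116 116
-0.205 68 59 59 57 60 64 52 36 42 61 71 74 72 72 72 74 72 75 76 61 51 64 96 113 116 115 116 115 115
-0.215 64 59 56 58 64 58 42 34 51 71 75 73 74 73 75 74 73 76 75 62 47 60 93 113 115 115 116 115 116
-0.225 61 55 60 63 62 45 35 48 66 74 77 72 75 72 72 73 75 73 76 80 63 46 72 102 115 114 114 115 114
-0.235 66 69 73 71 64 46 43 59 67 72 72 74 74 73 75 74 75 74 86 102 98 70 58 86 113 115 115 113 113
-0.245 71 75 71 72 73 74 72 73 74 72 73 73 73 74 75 73 74 83 101 115 113 99 90 104 116 118 115 116 113
-0.255 70 73 73 71 71 73 73 72 74 74 75 73 74 73 70 72 77 92 109 117 116 114 112 112 113 117 116 115 114
```

Clamp 2 holds, but its pivot is at y≈-0.187. The pads are then only about 10 of 12 mm on the flange. I'll go back, re-squeeze, and seat it 6 mm deeper.

{"fn": "send_rows", "kwargs": {
  "series": [
    [[0,0,-10],[20,-60,0],-1],
    [[0,0,-20],[50,-115,0],-1],
    [[0,0,-30],[90,-170,0],-1],
    [[0,0,-40],[107,-220,0],-1],
    [[0,0,-50],[107,-242,0],-1],
    [[0,0,-50],[107,-243,-40],-1],
    [[0,0,-50],[107,-243,-100],-1],
    [[0,0,-50],[107,-243,-140],-1],
    [[0,0,-50],[107,-243,-150],-1],
    [[0,0,-50],[107,-243,-150],-1]
  ]
}}

```text
time_s: 28.88
eef_pos: [0.602, -0.2303, 0.0422]
eef_rot: [-0.0, 0.709, 0.705, 0.0]
wrist_force: [0.0, -0.6, 0.5]
opening: 0.999
grasp_force: 0.0
```

{"fn": "send_rows", "kwargs": {
  "series": [
    [[0,0,0],[0,0,0],-0.2],
    [[0,0,0],[0,0,0],1],
    [[0,0,0],[0,0,0],1],
    [[0,0,0],[0,0,0],1],
    [[0,0,0],[0,0,0],1],
    [[0,0,0],[0,3,0],1],
    [[0,0,0],[0,6,0],1],
    [[0,0,0],[0,6,0],1]
  ]
}}

```text
time_s: 29.88
eef_pos: [0.6017, -0.2236, 0.0418]
eef_rot: [-0.0, 0.709, 0.706, -0.0]
wrist_force: [-0.4, -0.2, -1.2]
opening: 0.36
grasp_force: 63.3
```

Free and held, no contact forces. I'll release, rise, and head to clamp 3.

{"fn": "send_rows", "kwargs": {
  "series": [
    [[0,0,0],[0,0,0],0.1],
    [[0,0,0],[0,0,0],-0.2],
    [[0,0,0],[0,0,0],-0.6],
    [[0,0,0],[0,0,0],-1],
    [[0,0,0],[0,0,0],-1],
    [[0,0,0],[0,0,45],-1],
    [[0,0,0],[0,0,105],-1],
    [[0,0,10],[-10,30,150],-1],
    [[0,0,20],[-50,85,150],-1],
    [[0,0,30],[-90,140,150],-1]
  ]
}}

```text
time_s: 31.12
eef_pos: [0.5176, -0.0921, 0.1927]
eef_rot: [0.001, 0.5, 0.866, 0.0]
wrist_force: [0.3, 1.2, 0.2]
opening: 0.998
grasp_force: 0.0
```

{"fn": "send_rows", "kwargs": {
  "series": [
    [[0,0,10],[0,60,0],-1],
    [[0,0,20],[0,120,0],-1],
    [[0,0,30],[0,180,0],0.06],
    [[0,0,40],[0,240,0],0.06],
    [[0,0,50],[0,300,0],0.06],
    [[0,0,50],[0,360,0],0.06],
    [[0,0,50],[0,400,0],0.06],
    [[0,0,50],[0,400,0],0.06]
  ]
}}

```text
time_s: 32.12
eef_pos: [0.5175, 0.3097, 0.1917]
eef_rot: [-0.0, 0.087, 0.996, 0.0]
wrist_force: [1.2, -1.1, 0.6]
opening: 0.47
grasp_force: 0.0
```

```bash
python3 - <<'E'
from h import *
o=telemetry.get_obs();print(o['time_s'],o['eef_pos'],o['eef_rot'],o['opening'],o['wrist_force'])
for n in ('wrist','top','side'):
  c=save(n,n+'13.png')
  print(n,[(t[8:],np.round(d['xyz'],4).tolist(),round(d['conf'],2)) for t in (f'clamp_a_jaws',f'clamp_b_pivot',f'clamp_c_handles') for d in spotter.landmark_of(t,n)])
  if n=='wrist': continue
  xs=np.arange(.561,.648,.003)
  for y in (-.165,-.175,-.18,-.185,-.19,-.225,-.23,-.235,-.24,-.245,-.25):
      uv=proj(c,np.stack([xs,0*xs+y,0*xs+.085],1),0).astype('f4');print(y,*cv2.remap(c['pixels'].mean(2).astype('f4'),uv[:,0][None],uv[:,1][None],1)[0].astype(int))
E
```

```text
32.125 [0.51752668 0.3096646  0.19174503] [-8.59542271e-06  8.73465750e-02  9.96177963e-01  2.04558642e-04] 0.47027371557818376 [ 1.18235903 -1.08962586  0.59508034]
wrist [('jaws', [0.5974, 0.0137, 0.0745], 0.61), ('pivot', [0.4657, 0.3445, 0.0173], 0.59), ('pivot', [0.4998, 0.4882, 0.0104], 0.58)]
top [('jaws', [0.6026, 0.0112, 0.0731], 0.67), ('pivot', [0.3036, 0.4593, 0.0086], 0.9), ('pivot', [0.466, 0.345, 0.016], 0.77), ('handles', [0.6005, -0.2219, 0.0711], 0.73), ('handles', [0.5945, 0.0923, 0.0769], 0.41)]
-0.165 121 123 120 120 119 120 118 118 110 80 54 61 74 78 86 111 119 114 108 114 120 121 122 118 121 120 121 121 121
-0.175 120 118 121 120 122 120 122 109 85 56 50 72 118 149 150 117 69 55 84 110 120 121 119 119 118 118 120 119 121
-0.18 118 120 121 124 119 119 117 97 69 49 48 60 98 122 127 101 66 49 64 99 119 123 122 122 121 122 120 119 121
-0.185 118 120 120 122 121 122 106 75 52 57 62 62 72 80 82 73 68 62 62 76 101 120 122 123 123 124 118 119 121
-0.19 119 118 119 121 120 117 96 63 57 77 85 80 78 80 82 81 85 93 90 66 85 113 120 125 123 122 120 118 120
-0.225 121 122 12
[... 1416 characters left out ...]
9 146 102 52 41 47 65 84 85 89 85 86 85 84 83 107 141
-0.225 99 86 85 86 62 43 50 79 87 89 90 89 87 86 81 86 83 69 40 36 42 47 75 85 85 82 85 105 147
-0.23 135 101 96 82 57 45 59 83 89 92 88 87 88 89 83 92 116 101 61 37 39 43 84 120 115 107 113 135 149
-0.235 147 148 147 130 67 46 66 88 99 117 99 83 86 84 90 128 153 150 98 40 33 41 83 147 150 147 149 147 145
-0.24 146 148 151 117 44 54 89 87 96 133 126 91 84 84 90 125 149 150 122 64 34 52 117 155 151 150 153 154 148
-0.245 148 150 149 105 56 106 119 91 107 151 142 105 89 88 90 118 146 153 143 80 48 97 144 152 148 149 150 150 146
-0.25 150 147 150 122 117 152 140 94 97 115 96 87 86 86 88 110 152 154 148 129 131 150 151 147 149 149 152 150 151
```

Clamp 2 is now seated: handles (0.6005, -0.222, 0.072), jaws ≈ 11 mm inside the edge. Next I pick up clamp 3, at pivot (0.4655, 0.344).

{"fn": "send_rows", "kwargs": {
  "series": [
    [[0,0,5],[-21,31.5,-40],0.06],
    [[0,0,5],[-21,31.5,-100],0.06],
    [[0,0,5],[-21,31.5,-155],0.06],
    [[0,0,5],[-21,31.5,-195],0.06],
    [[0,0,5],[-21,31.5,-207],0.06],
    [[0,0,5],[-21,31.5,-207],0.06],
    [[0,0,5],[-21,31.5,-207],1],
    [[0,0,5],[-21,31.5,-207],1],
    [[0,0,5],[-21,31.5,-207],1],
    [[0,0,5],[-21,31.5,-207],1]
  ]
}}

```text
time_s: 33.98
eef_pos: [0.4993, 0.3395, -0.0126]
eef_rot: [0.002, 0.046, 0.999, 0.001]
wrist_force: [0.5, 0.2, 7.8]
opening: 0.226
grasp_force: 58.9
```

Gripped. I'll carry clamp 3 high over to the tub.

{"fn": "send_rows", "kwargs": {
  "series": [
    [[0,0,0],[0,0,60],1],
    [[0,0,0],[0,0,120],1],
    [[0,0,0],[-10,-30,170],1],
    [[0,0,0],[-24,-85,195],1],
    [[0,0,0],[-24,-145,200],1],
    [[0,0,0],[-24,-205,200],1],
    [[0,0,0],[-24,-265,200],1],
    [[0,0,0],[-24,-325,200],1],
    [[0,0,0],[-24,-385,200],1],
    [[0,0,0],[-24,-440,200],1]
  ]
}}

```text
time_s: 35.22
eef_pos: [0.473, -0.1036, 0.1858]
eef_rot: [0.001, 0.046, 0.999, -0.0]
wrist_force: [0.8, 0.2, -1.3]
opening: 0.226
grasp_force: 60.5
```

```bash
python3 - <<'E'
from h import *
for n in ('top','side'):
  save(n,n+'14.png'); print(n,[(t,np.round(d['xyz'],4).tolist(),round(d['conf'],2)) for t in ('tub_in','clamp_a_pivot') for d in spotter.landmark_of(t,n)])
o=telemetry.get_obs();print(o['time_s'],o['eef_pos'],o['opening'],o['grasp_force'],o['wrist_force'])
E
```

```text
top [('tub_in', [0.4646, 0.2517, 0.0011], 0.64), ('tub_in', [0.7182, -0.1786, 0.001], 0.49), ('tub_in', [0.6002, -0.1777, 0.0693], 0.27), ('tub_in', [0.6004, 0.01, 0.0739], 0.17), ('clamp_a_pivot', [0.4412, -0.1039, 0.2118], 0.74), ('clamp_a_pivot', [0.5955, 0.0505, 0.0714], 0.72)]
side [('tub_in', [0.4368, -0.2714, 0.002], 0.62), ('tub_in', [0.602, -0.1546, 0.0761], 0.45), ('clamp_a_pivot', [0.5943, 0.0493, 0.0729], 0.61), ('clamp_a_pivot', [0.5948, 0.0175, 0.0719], 0.56), ('clamp_a_pivot', [0.5931, 0.0082, 0.0777], 0.22)]
35.525 [ 0.4731046  -0.10055405  0.18504423] 0.21861055286381834 60.51275968551636 [ 0.06484896 -0.07007799 -0.87370166]
```

{"fn": "send_rows", "kwargs": {
  "series": [
    [[0,0,0],[1,-60,0],1],
    [[0,0,0],[1,-115,0],1],
    [[0,0,0],[1,-160,0],1],
    [[0,0,0],[1,-173,-30],1],
    [[0,0,0],[1,-173,-90],1],
    [[0,0,0],[1,-173,-145],1],
    [[0,0,0],[1,-173,-185],1],
    [[0,0,0],[1,-173,-195],1],
    [[0,0,0],[1,-173,-195],1],
    [[0,0,0],[1,-173,-195],0.1]
  ]
}}

```text
time_s: 36.78
eef_pos: [0.4761, -0.2754, -0.008]
eef_rot: [0.002, 0.045, 0.999, -0.001]
wrist_force: [-0.4, -0.6, -0.8]
opening: 0.421
grasp_force: 0.0
```

{"fn": "send_rows", "kwargs": {
  "series": [
    [[0,0,0],[0,0,0],0.1],
    [[0,0,0],[0,0,0],0.1],
    [[0,0,0],[0,0,50],0.1],
    [[0,0,0],[0,0,110],0.1],
    [[0,0,0],[-40,0,170],0.1],
    [[0,0,0],[-80,40,200],0.1],
    [[0,0,0],[-80,80,200],0.1]
  ]
}}

```text
time_s: 37.65
eef_pos: [0.3939, -0.1954, 0.193]
eef_rot: [0.002, 0.048, 0.999, -0.002]
wrist_force: [0.3, 0.2, -0.1]
opening: 0.449
grasp_force: 0.0
```

```bash
python3 - <<'E'
from h import *
for n in ('top','side','wrist'):
  save(n,n+'15.png'); print(n,[(t,np.round(d['xyz'],3).tolist(),round(d['conf'],2)) for t in ('clamp_a_pivot','clamp_b_jaws','clamp_c_handles','pot','cap','paddle','jug') for d in spotter.landmark_of(t,n) if d['conf']>.35])
o=telemetry.get_obs();print(o['time_s'],o['eef_pos'],o['opening'],o['grasp_force'],o['wrist_force'])
E
```

```text
top [('clamp_a_pivot', [0.594, 0.051, 0.073], 0.71), ('clamp_b_jaws', [0.522, 0.458, 0.012], 0.94), ('clamp_b_jaws', [0.484, -0.277, 0.015], 0.68), ('clamp_b_jaws', [0.268, 0.454, 0.014], 0.58), ('clamp_c_handles', [0.598, -0.221, 0.07], 0.78), ('cap', [0.764, 0.133, -0.001], 0.45), ('paddle', [0.671, 0.333, 0.0], 0.57), ('paddle', [0.464, 0.252, 0.005], 0.48), ('jug', [0.668, 0.458, 0.002], 0.86)]
side [('clamp_a_pivot', [0.595, 0.047, 0.072], 0.49), ('clamp_b_jaws', [0.484, -0.278, 0.018], 0.92), ('clamp_b_jaws', [0.265, 0.456, 0.012], 0.62), ('clamp_b_jaws', [0.594, 0.048, 0.073], 0.46), ('clamp_c_handles', [0.602, -0.22, 0.067], 0.87), ('pot', [0.723, -0.179, 0.001], 0.5), ('pot', [0.602, -0.149, 0.074], 0.42), ('cap', [0.763, 0.128, 0.002], 0.7), ('paddle', [0.674, 0.328, 0.0], 0.6), ('jug', [0.664, 0.454, -0.0], 0.89)]
wrist [('clamp_a_pivot', [0.596, 0.05, 0.076], 0.87), ('clamp_b_jaws', [0.482, -0.277, 0.007], 0.63)]
38.85 [ 0.39427172 -0.19444681  0.18989057] 0.4510002812081925 0.0 [-0.05469971 -0.48321633 -0.0343425 ]
```

Everything is in place: the weak clamp lies in the tub, both strong clamps are on their flanges, and the bystanders haven't moved. Handing in.

```bash
python3 -c "
from bench import ctrl
print(ctrl.hand_in())"
```

```text
the job is handed in; nothing more can be done
None
```

The job is handed in at about 39 s. Two strong clamps (12.8 N and 13.5 N at about 45 mm) are on the mould's left and right flanges at about 73 mm height, and the third clamp is in the scrap tub as the weak one, identified by elimination, not by squeezing it.

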